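# Heft the stencil-weight tins and rack them by weight

## Task

The three closed tins on the bench look alike, but one is empty, one holds a single steel stencil weight and one holds two. Find out by feel, hefting them, which is which, and stand them upright in the wooden caddy, one to a bay: the heaviest in the bay next to the raised end plate, the single-weight tin in the middle bay, and the empty one in the bay farthest from the plate. Set them down rather than dropping them, and leave the spray can, tape roll and brush alone.

Things in the scene. Friction and masses are not known exactly. Their poses are not given: they have to be found in the camera images.
- tin_a_center (a point): Centre (30 mm up) of one of three closed, plain metal tins that look exactly alike: upright cylinders 58 mm in diameter and 60 mm high, z along the axis towards the lid. Sides are hard. Inside is no disc, one or two loose steel discs that can shift a few mm and rattle; nothing outside shows which tin is which, and the draw is new each time. All-up masses: no disc about 0.10 kg (1 N), one disc 0.27 to 0.31 kg (2.6 to 3.0 N), two discs 0.44 to 0.52 kg (4.3 to 5.1 N).
- tin_b_center (a point): Centre (30 mm up) of one of three closed, plain metal tins that look exactly alike: upright cylinders 58 mm in diameter and 60 mm high, z along the axis towards the lid. Sides are hard. Inside is no disc, one or two loose steel discs that can shift a few mm and rattle; nothing outside shows which tin is which, and the draw is new each time. All-up masses: no disc about 0.10 kg (1 N), one disc 0.27 to 0.31 kg (2.6 to 3.0 N), two discs 0.44 to 0.52 kg (4.3 to 5.1 N).
- tin_c_center (a point): Centre (30 mm up) of one of three closed, plain metal tins that look exactly alike: upright cylinders 58 mm in diameter and 60 mm high, z along the axis towards the lid. Sides are hard. Inside is no disc, one or two loose steel discs that can shift a few mm and rattle; nothing outside shows which tin is which, and the draw is new each time. All-up masses: no disc about 0.10 kg (1 N), one disc 0.27 to 0.31 kg (2.6 to 3.0 N), two discs 0.44 to 0.52 kg (4.3 to 5.1 N).
- caddy: Plywood caddy fixed to the bench, 82 mm wide (x) and about 312 mm long (y), with three open square bays in a row along its y axis, all rims 17 mm above the bench. At its -y end a solid block, also 17 mm high, carries the raised end plate, 50 mm high and 10 mm thick, whose inner face is 75 mm from the centre of the nearest bay. Origin: on the bench under the centre of the middle bay.
- bay_plate (a point): Centre of the inner floor (5 mm above the bench) of the bay next to the raised end plate of the caddy: square, 74 mm wide, its rim 12 mm above that floor. Bay centres are 95 mm apart in a straight row. x and y are the caddy's axes.
- bay_middle (a point): Centre of the inner floor (5 mm above the bench) of the middle bay of the caddy: square, 74 mm wide, its rim 12 mm above that floor. Bay centres are 95 mm apart in a straight row. x and y are the caddy's axes.
- bay_far (a point): Centre of the inner floor (5 mm above the bench) of the bay farthest from the raised end plate of the caddy: square, 74 mm wide, its rim 12 mm above that floor. Bay centres are 95 mm apart in a straight row. x and y are the caddy's axes.
- spraycan_center (a point): Centre of a bystander: an upright spray can, 65 mm in diameter and 190 mm high.
- tape_center (a point): Centre of a bystander: a roll of masking tape lying flat, 90 mm in diameter and 30 mm high.
- brush: A bystander: a paint brush lying on the bench, its length along its x axis.
Not all that is in view belongs to the job. Leave any green or purple look-alike of the part that bears tin_a_center alone. Leave any black or green look-alike of the part that bears tin_b_center alone.

How it is judged:
By the outcome, as a careful person would: the job done as asked, in the order asked, and still so for the second after the job is handed in, with the robot touching nothing.
It also fails if it takes over 67 s, if anything falls off the work surface, if the arm or the gripper's body presses on something with over 40 N, if the wrist force passes 120 N, or if a joint passes its speed limit or range.

## Robot

A 7-joint arm with a two-finger parallel gripper is mounted at the origin on the work surface. World frame = base frame: x ahead of the robot, y to its left, z up, the work surface at z = 0. Lengths are in m, angles in rad, forces in N, time in s.
With the tool pointing down it reaches from about 0.4 to 0.85 m from the base axis. Payload 4.5 kg.
Tool frame: the origin (TCP) lies between the finger pads; the fingertips stand 25 mm ahead of it and the grasp point (between the pads) lies 6 mm ahead of it (r.tips_ahead is the distance from the TCP to the fingertips, in m); z points along the fingers, y is the direction in which the jaws open and shut (so a half turn about z gives the same grasp; the last joint's range is limited). The gripper opens to 88 mm and grips with 3 to 60 N. Pads are 18 mm wide; open, the fingers measure 123 mm over their backs; the gripper's body (75 mm by 187 mm) begins 45 mm behind the grasp point.
Start: joints at [-1.182, 0.689, -0.195, 1.565, 0.157, 0.902, -0.215], TCP at [0.217, 0.586, 0.264] pointing down, gripper open.
Joint ranges: [-3.01, 3.01], [-0.46, 2.08], [-1.47, 1.51], [0.13, 2.56], [-1, 4.14], [0.04, 2.09], [-2.66, 2.66]. Speed limits (rad/s): [2.57, 2.57, 3.14, 3.14, 3.14, 3.14, 3.14].

## Interface

Orientations are given as a unit quaternion [x, y, z, w].
In Python, from plant import r, imaging gives the robot as it stands.
- The arm moves only by the tool send_rows, never from a script. Its argument "moves" is one flat list of numbers, 6 for each row, row after row: the shift along the tool's x, y, z in m, then the turn, a rotation vector about the tool's x, y, z in degrees. A call has exactly 5 rows; each row is the pose to reach, as a shift and turn from the pose measured when the call began, along the tool's axes at that moment; what a row does not reach only later rows make up. A row lasts 1/12 s, in which the tool goes at most 41.7 mm and 7.16 degrees, less where a joint would pass 70% of its speed; a pose out of reach is approached as far as the arm can. A call with a gripper value outside its range is refused whole. "claw" is the closure, from -1 (fully open) to 1 (shut), so that 0 is half open, set as the call begins (left out, the last holds). The fingers move at their own pace and stop on an object; "grip_force" is the grip in N (left out, the last holds). Time passes only in rows, so rows that repeat a pose let the fingers close, or fill a call up. It gives the time, the measured TCP pose, the force and the opening at its end, in the units of the state.
- r.get_state(): the state, without advancing time (a new reading comes with each control period).
- imaging.snapshot(name): name is "scene" or "top" or "wrist"; returns a dict with "image" (480x640x3 uint8, red, green, blue), "depth" (480x640 float32, m along the optical axis (not along the pixel's ray), 0 where there is no reading), "mtx" (3x3 intrinsics, pixels), "rvec" (rotation vector, rad) and "tvec" (3), from world to camera coordinates, as OpenCV has them. Camera axes: x right, y down, z forward; pixel columns grow to the right and rows downward; lengths in m; the calibration is good to about 2 mm. A picture is of the moment at which its call begins.
- r.finish_job(): hands the job in, once; it reports no verdict.
Trained networks look in a picture, given as the dict that the camera call returned (one of the last four; its "shot" number tells which), for a name from the list of things; names that differ only in an ending like _2 or _b are one class to them, and where a whole thing is asked for, a point or a joint stands for the part that bears it (a point fixed in the world has none). Each returns a list of dicts, best first, with "score" (0 to 1); they miss things now and then, are a little off and sometimes report something else, mostly with a low value. They report only what shows in the picture. A call takes as long as a camera call. They do not tell look-alikes from the thing itself.
- imaging.look_for(query, picture): "box" ([centre column, centre row, width, height] as shares, 0 to 1, of the picture: columns of its width, rows of its height, round what is visible of it).
- imaging.silhouettes(query, picture): "pixels" (480x640 bool, what is visible of it) and "box" ([centre column, centre row, width, height] as shares, 0 to 1, of the picture: columns of its width, rows of its height, round what is visible of it).
- imaging.pinpoint(query, picture): "point" ([column, row] as shares, 0 to 1, of the picture: columns of its width, rows of its height: a listed point, or the origin of a listed thing).
The state is a dict: "clock": time; "q": joint angles; "qd": joint speeds; "joint_torque": joint torques, N m; "tool_pos": TCP position; "eef_rot": TCP orientation; "contact_force": force on the tool from outside, world axes, zero at the start; "moment": the same for the moment, N m; "opening": opening from 0.0 (shut) to 1.0 (fully open).
Only numpy, scipy, OpenCV 4.12 (cv2) and the standard library are available. Lean on these libraries where they do the work, as an engineer would, in place of code of your own. Each camera call takes 0.05 s, during which the arm holds its last target.

## Working session

There is one attempt and no reset: what is moved stays moved. The work goes in short steps, Python scripts to look and compute and a tool call to move; the robot and the scene stay as the last step left them, time stands still between calls to the robot, and variables do not carry over. Pictures are saved under pics/ and viewed, and the job is handed in when it is done.

Besides the shell and the picture viewer there is one more tool, called after ">>>" as name(argument=value, ...), one argument or row to a line, values as JSON. send_rows: Moves the arm, as the interface text tells. Its arguments: {"type":"object","properties":{"moves":{"type":"array"},"claw":{"type":"number"},"grip_force":{"type":"number"}},"required":["moves"]}

```bash
mkdir -p pics; ls
python3 - <<'E'
from plant import r, imaging
import cv2,pickle
s=r.get_state();print(s)
d={}
for n in ("scene","top"):
    p=imaging.snapshot(n);d[n]=p
    cv2.imwrite(f"pics/{n}0.png",p["image"][:,:,::-1])
    print(n,p["mtx"],p["rvec"],p["tvec"])
pickle.dump(d,open("d0.pkl","wb"))
for n in d:
  for q in ("tin_a_center","bay_plate","bay_middle","bay_far"):
    print(n,q,[(round(o["score"],2),[round(o["point"][0]*640),round(o["point"][1]*480)]) for o in imaging.pinpoint(q,d[n])])
print(r.get_state()["clock"])
E
```

```text
pics
{'clock': 0.0, 'q': array([-1.18217974,  0.68996993, -0.19453715,  1.5663753 ,  0.15731007,
        0.90248808, -0.21513198]), 'qd': array([-0.00020263, -0.00051777, -0.00061016,  0.00112046,  0.00168463,
        0.0003099 ,  0.001155  ]), 'joint_torque': array([-2.01958901e-04, -5.27551138e+01, -1.26660157e+00, -1.53425163e+01,
       -5.25335013e-02,  6.44850676e-03,  1.49773327e-04]), 'tool_pos': array([0.21696243, 0.5854932 , 0.26291102]), 'eef_rot': array([ 1.76439500e-01,  9.84311054e-01, -9.17732430e-04, -9.91156894e-05]), 'contact_force': array([-0.99538765,  0.19061621, -0.41337788]), 'moment': array([0.01446409, 0.05314763, 0.03007373]), 'opening': 0.9965917277823805}
scene [[447.86522497   0.         318.99909185]
 [  0.         447.86522497 244.52595721]
 [  0.           0.           1.        ]] [ 1.60277361  1.62246548 -0.91589482] [ 0.03135358 -0.17854728  1.53872113]
top [[575.73703007   0.         322.37473976]
 [  0.         575.73703007 231.05103963]
 [  0.           0.           1.        ]] [ 2.1595518  -2.14504089  0.11477446] [0.00830758 0.52136618 1.23614621]
scene tin_a_center [(0.68, [388, 257]), (0.67, [425, 253]), (0.63, [397, 235])]
scene bay_plate [(0.56, [328, 309]), (0.31, [503, 266])]
scene bay_middle [(0.73, [370, 315])]
scene bay_far [(0.61, [410, 319])]
top tin_a_center [(0.88, [216, 277])]
top bay_plate [(0.6, [335, 193])]
top bay_middle [(0.89, [292, 184])]
top bay_far [(0.56, [252, 176])]
0.5
```

View pics/scene0.png

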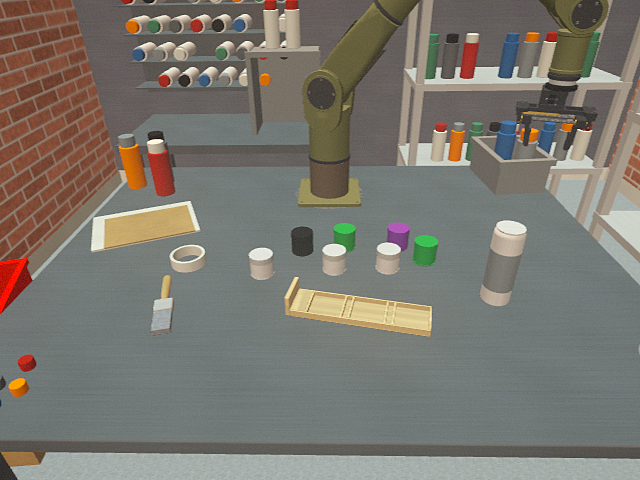

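View pics/top0.png

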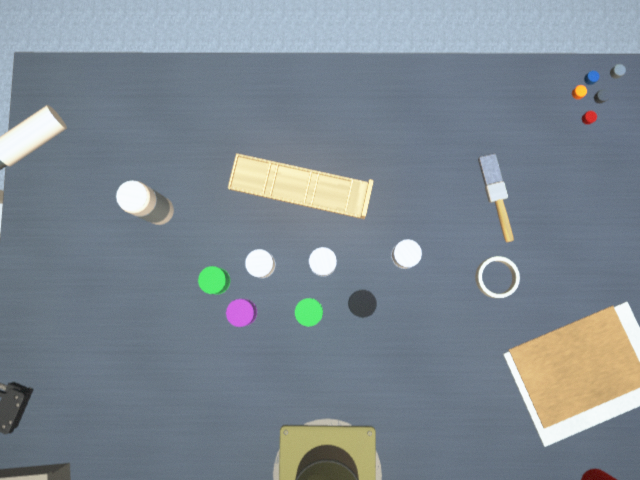

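```bash
cat > h.py <<'E'
import numpy as np,cv2
from scipy.spatial.transform import Rotation as R
def ray(p,u,v):
    Rm=cv2.Rodrigues(p["rvec"])[0]; c=-Rm.T@np.ravel(p["tvec"])
    d=Rm.T@np.linalg.inv(p["mtx"])@np.array([u,v,1.]); return c,d
def atz(p,u,v,z):
    c,d=ray(p,u,v); return c+d*(z-c[2])/d[2]
def dep(p,u,v):
    c,d=ray(p,u,v); return c+d*p["depth"][int(v),int(u)]
def cloud(p):
    v,u=np.mgrid[:480,:640]; Rm=cv2.Rodrigues(p["rvec"])[0]; c=-Rm.T@np.ravel(p["tvec"])
    d=np.stack([u,v,np.ones_like(u)],-1)@np.linalg.inv(p["mtx"]).T@Rm
    return c+d*p["depth"][...,None]
def tri(p1,a,p2,b):
    c1,d1=ray(p1,*a);c2,d2=ray(p2,*b)
    s=np.linalg.lstsq(np.stack([d1,-d2],1),c2-c1,rcond=None)[0]
    return (c1+d1*s[0]+c2+d2*s[1])/2,np.linalg.norm(c1+d1*s[0]-c2-d2*s[1])
E
python3 - <<'E'
from h import *
import pickle
np.set_printoptions(precision=4,suppress=True)
d=pickle.load(open("d0.pkl","rb"))
t,s=d["top"],d["scene"]
for p,n in((t,"top"),(s,"scene")):
    X=cloud(p); 
    reg=(X[...,0]>.35)&(X[...,0]<1.0)&(abs(X[...,1])<.4)
    m=reg&(X[...,2]>.05)&(X[...,2]<.075)
    k,l,st,ce=cv2.connectedComponentsWithStats(m.astype(np.uint8))
    for i in range(1,k):
        if st[i,4]>40:
            q=X[l==i]; uv=np.argwhere(l==i)[:,::-1]
            (cc,rr)=cv2.minEnclosingCircle(q[:,:2].astype(np.float32))
            print(n,st[i,4],ce[i],"med z",np.median(q[:,2]),"cen",cc,rr,q.mean(0),p["image"][l==i].mean(0))
    m=reg&(X[...,2]>.012)&(X[...,2]<.022)&(X[...,0]>.6)&(abs(X[...,1])<.3)
    k,l,st,ce=cv2.connectedComponentsWithStats(m.astype(np.uint8))
    for i in range(1,k):
        if st[i,4]>150:
            q=X[l==i]; print(n,"caddy",st[i,4],cv2.minAreaRect(q[:,:2].astype(np.float32)),np.median(q[:,2]))
for a,b in (((335,193),(328,309)),((292,184),(370,315)),((252,176),(410,319))): print(tri(t,a,s,b),atz(t,*a,.005),dep(t,*a),dep(s,*b))
# two-view tin top centres
E
```

```text
top 113 [161.9027 211.4867] med z 0.06294100817122561 cen (0.5668354034423828, 0.3782051205635071) 0.03243182227015495 [0.5581 0.3591 0.0628] [112.1681 113.5929 107.9292]
top 602 [407.299  253.4336] med z 0.060248747642484446 cen (0.47088414430618286, -0.17122703790664673) 0.029852259904146194 [ 0.4707 -0.1705  0.0602] [242.5963 246.6445 250.1927]
top 592 [322.3666 261.2753] med z 0.05984468556503075 cen (0.4528931677341461, 0.010994217358529568) 0.029437381774187088 [0.4528 0.0109 0.0599] [244.6081 248.5304 252.0118]
top 589 [258.8625 263.1969] med z 0.06003589021828182 cen (0.4479674696922302, 0.14707884192466736) 0.029402827844023705 [0.4477 0.1469 0.0601] [244.2581 248.0696 251.1545]
top 610 [211.8656 280.1   ] med z 0.059995405191828 cen (0.4112280607223511, 0.24742984771728516) 0.029786722734570503 [0.411  0.2467 0.0599] [ 86.7869 228.9869 111.8918]
top 487 [362.4271 301.1869] med z 0.060275535768789856 cen (0.363162100315094, -0.07480446249246597) 0.029641367495059967 [ 0.3687 -0.0746  0.0603] [65.5565 70.2567 74.0411]
top 215 [240.0279 305.0558] med z 0.060154881010604955 cen
[... 1702 characters left out ...]
62215416270959945 cen (0.5821952819824219, 0.37754958868026733) 0.030817406252026558 [0.596  0.3719 0.0625] [119.0353 116.4824 108.6314]
scene caddy 952 ((0.630678117275238, 0.06794379651546478), (0.3143231272697449, 0.08680714666843414), 77.95748138427734) 0.016157680302956723
(array([ 0.6128, -0.0072, -0.0015]), np.float64(0.017240954059679542)) [ 0.6116 -0.0157  0.005 ] [ 0.6115 -0.0157  0.0051] [0.62   0.0015 0.0045]
(array([ 0.6336,  0.0889, -0.0014]), np.float64(0.01269567359865137)) [0.6318 0.0821 0.005 ] [0.6318 0.0821 0.0052] [0.6405 0.0944 0.0049]
(array([0.651 , 0.1775, 0.0025]), np.float64(0.007111275039909098)) [0.65   0.1736 0.005 ] [0.6487 0.1728 0.0106] [0.6531 0.1806 0.0047]
```

Run:
```python
import cv2,pickle
d=pickle.load(open("d0.pkl","rb"))
a=cv2.resize(d["top"]["image"][140:290,190:440,::-1],None,fx=3.2,fy=3.2,interpolation=cv2.INTER_CUBIC)
cv2.imwrite("pics/crop1.png",a)
a=cv2.resize(d["scene"]["image"][215:345,240:450,::-1],None,fx=3.8,fy=3.8,interpolation=cv2.INTER_CUBIC)
cv2.imwrite("pics/crop2.png",a)
```

```text
(no output)
```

View pics/crop1.png

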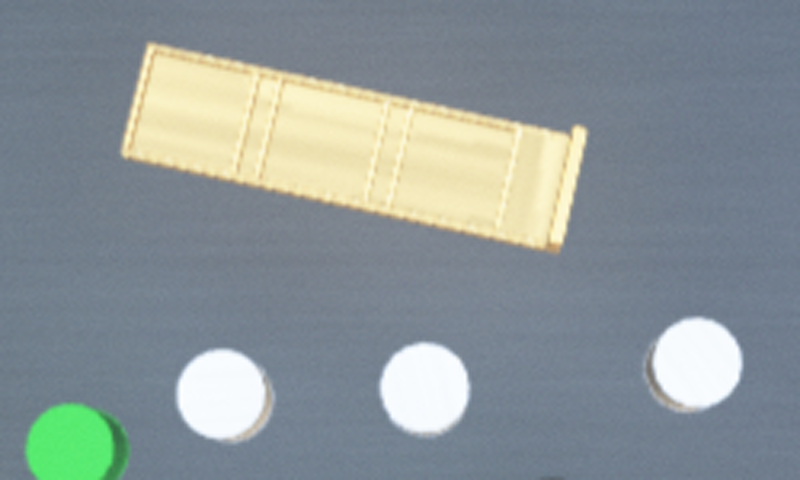

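View pics/crop2.png

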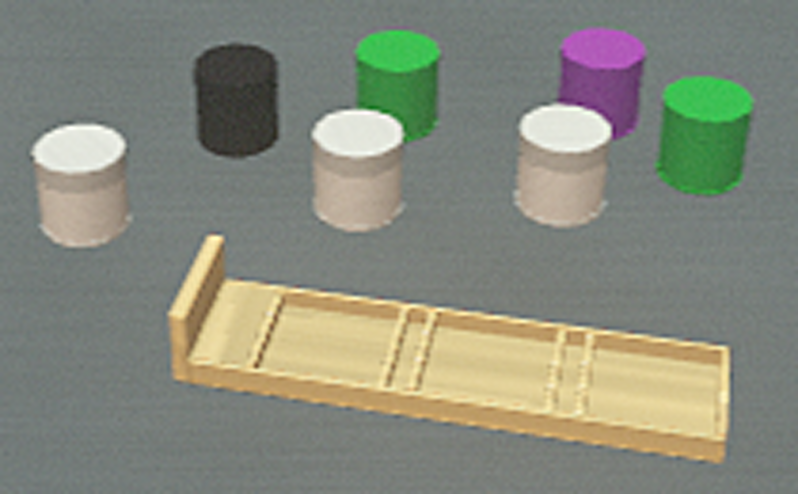

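Candidates for the tins:
- **White, which match the plain metal tins:** top (260,263), (323,261), (407,254); scene (388,258), (334,259), (261,263).
- **Look-alikes to leave alone:** green at top (213,280) and (309,312), purple (240,313), black (362,303).

I choose the three white ones. The crops confirm them as plain white/metal tins with lids. The caddy's end plate is at top (367,198), so the plate bay is the right-hand one.

Run:
```python
from h import *
import pickle
np.set_printoptions(precision=4,suppress=True)
d=pickle.load(open("d0.pkl","rb"))
t,s=d["top"],d["scene"]
# lid centres in two views: white lid by colour
def lids(p,lo):
    g=p["image"].min(2); m=(g>lo).astype(np.uint8); k,l,st,ce=cv2.connectedComponentsWithStats(m)
    return [(st[i,4],ce[i]) for i in range(1,k) if st[i,4]>100 and 200<ce[i][1]<280 and 220<ce[i][0]<430]
a=lids(t,225); b=lids(s,212); print(a,b)
for x,y in zip(sorted(a,key=lambda q:q[1][0]),sorted(b,key=lambda q:-q[1][0])):
    print(tri(t,x[1],s,y[1]))
# caddy corners (crop1 px) at rim height
for c in ((150,42),(123,156),(518,124),(498,228)):
    print(c,atz(t,190+c[0]/3.2,140+c[1]/3.2,.017))
# bays in scene: corners from crop2
for nm,c in {"far-left-out":(728,348),"near":(724,452),"plateblockinner top":(283,292),"inner bot":(262,368)}.items():
    print(nm,atz(s,240+c[0]/3.8,215+c[1]/3.8,.017))
# floor pixels mask fit
for p in (t,s):
    X=cloud(p); im=p["image"].astype(int); wood=(im[...,0]-im[...,2]>25)&(X[...,0]>.55)&(X[...,0]<.72)&(abs(X[...,1]-.07)<.2)
    q=X[wood&(X[...,2]<.022)&(X[...,2]>0)][:,:2].astype(np.float32); print("wood rect",cv2.minAreaRect(q),len(q))
    q=X[wood&(X[...,2]>.04)]; print("plate",q.mean(0))
```

```text
[(np.int32(561), array([407.467 , 252.9697])), (np.int32(572), array([322.3304, 260.9021])), (np.int32(562), array([258.6085, 262.7722]))] [(np.int32(213), array([388.3756, 248.338 ])), (np.int32(213), array([333.7887, 249.5446])), (np.int32(219), array([260.2785, 253.5479]))]
(array([0.449 , 0.1502, 0.0576]), np.float64(0.004840009648327374))
(array([0.4537, 0.0134, 0.0574]), np.float64(0.004650991308624649))
(array([ 0.4717, -0.1691,  0.0576]), np.float64(0.004297916511226874))
(150, 42) [0.7001 0.2075 0.017 ]
(123, 156) [0.6178 0.2244 0.017 ]
(518, 124) [ 0.642  -0.0535  0.017 ]
(498, 228) [ 0.568  -0.0396  0.017 ]
far-left-out [0.6258 0.2312 0.017 ]
near [0.7128 0.2123 0.017 ]
plateblockinner top [ 0.5734 -0.0301  0.017 ]
inner bot [ 0.6445 -0.0402  0.017 ]
wood rect ((0.6286094188690186, 0.0667327493429184), (0.3183135390281677, 0.09391564130783081), 78.91776275634766) 4917
plate [ 0.592  -0.0852  0.0497]
wood rect ((0.6210422515869141, 0.07145900279283524), (0.31709882616996765, 0.10788197815418243), 77.6502456665039) 4167
plate [ 0.603  -0.0818  0.0478]
```

```bash
cat >> h.py <<'E'
def go(st,tgt,jaw=0.):
    """delta of target (world xyz, tool down, tool y at jaw deg in world, mod 180) in tool axes mm, deg"""
    Rc=R.from_quat(st["eef_rot"]); a=np.radians(jaw); best=None
    for a in (a,a+np.pi):
        y=np.array([np.cos(a),np.sin(a),0]);z=np.array([0,0,-1.]);x=np.cross(y,z)
        rv=(Rc.inv()*R.from_matrix(np.stack([x,y,z],1))).as_rotvec(degrees=True)
        if best is None or np.linalg.norm(rv)<np.linalg.norm(best): best=rv
    print("pos",st["tool_pos"].round(4),"delta mm",(Rc.inv().apply(np.array(tgt)-st["tool_pos"])*1e3).round(1),"rot",best.round(2),"F",st["contact_force"].round(2),"open",round(st["opening"],3),"t",st["clock"])
E
python3 - <<'E'
from h import *
from plant import r
go(r.get_state(),[.448,.148,.2],0)
E
```

```text
pos [0.2171 0.5861 0.2637] delta mm [-368.7 -330.6   63.7] rot [-0.    0.   69.67] F [-0.76  0.42  0.43] open 1.001 t 0.5
```

>>> send_rows(
  moves=[-0.03, -0.027, 0.005, 0, 0, 7, -0.06, -0.054, 0.01, 0, 0, 14, -0.09, -0.081, 0.015, 0, 0, 21, -0.12, -0.108, 0.02, 0, 0, 28, -0.15, -0.135, 0.025, 0, 0, 35],
  claw=-1,
)

```text
clock: 0.92
tool_pos: [0.3115, 0.4058, 0.2388]
eef_rot: [0.467, 0.884, 0.0, 0.0]
contact_force: [1.0, -0.3, -0.6]
opening: 1.0
```

Run:
```python
from h import *
from plant import r
go(r.get_state(),[.448,.148,.2],0)
```

```text
pos [0.3115 0.4058 0.2388] delta mm [-289.9  -32.8   38.7] rot [ 4.000e-02 -2.000e-02  3.435e+01] F [ 0.97 -0.3  -0.57] open 1.0 t 0.9167
```

>>> send_rows(
  moves=[-0.04, -0.005, 0.005, 0, 0, 7, -0.08, -0.01, 0.01, 0, 0, 14, -0.12, -0.014, 0.015, 0, 0, 21, -0.16, -0.018, 0.02, 0, 0, 28, -0.2, -0.022, 0.026, 0, 0, 34.3],
)

```text
clock: 1.33
tool_pos: [0.4071, 0.2268, 0.213]
eef_rot: [0.709, 0.705, 0.001, 0.0]
contact_force: [0.3, 0.3, 0.3]
opening: 1.001
```

Run:
```python
from h import *
from plant import r
go(r.get_state(),[.448,.148,.2],0)
```

```text
pos [0.4071 0.2268 0.213 ] delta mm [-78.7  41.3  12.9] rot [ 0.1  -0.08 -0.26] F [0.34 0.28 0.25] open 1.001 t 1.3333
```

>>> send_rows(
  moves=[-0.035, 0.02, 0.005, 0, 0, -0.2, -0.07, 0.035, 0.01, 0, 0, -0.2, -0.079, 0.041, 0.013, 0, 0, -0.2, -0.079, 0.041, 0.013, 0, 0, -0.2, -0.079, 0.041, 0.013, 0, 0, -0.2],
)

```text
clock: 1.75
tool_pos: [0.4479, 0.1477, 0.1999]
eef_rot: [0.708, 0.706, 0.001, -0.0]
contact_force: [-0.0, 0.6, -0.1]
opening: 1.001
```

Run:
```python
from h import *
from plant import r,imaging
import pickle
go(r.get_state(),[.448,.148,.2],0)
p=imaging.snapshot("wrist"); pickle.dump(p,open("w1.pkl","wb")); cv2.imwrite("pics/w1.png",p["image"][:,:,::-1])
Rm=cv2.Rodrigues(p["rvec"])[0]; print("cam",-Rm.T@np.ravel(p["tvec"]),Rm)
X=cloud(p); m=(X[...,2]>.05)&(X[...,2]<.07)&(X[...,1]<.215)
k,l,st,ce=cv2.connectedComponentsWithStats(m.astype(np.uint8))
for i in range(1,k):
    if st[i,4]>200:
        q=X[l==i]; print(st[i],ce[i],q.mean(0),cv2.minEnclosingCircle(q[:,:2].astype(np.float32)),p["image"][l==i].mean(0))
```

```text
pos [0.4479 0.1477 0.1999] delta mm [ 0.3  0.1 -0.1] rot [ 0.1  -0.11 -0.14] F [-0.02  0.57 -0.14] open 1.001 t 1.75
cam [0.44810477 0.21841026 0.32131756] [[ 9.99996268e-01 -6.70343126e-04  2.64855699e-03]
 [-1.36862584e-03 -9.61933842e-01  2.73278997e-01]
 [ 2.36454590e-03 -2.73281602e-01 -9.61931169e-01]]
[  97  124  101   93 7568] [146.8637685  168.70071353] [0.34600643 0.18850564 0.05993721] ((0.34473469853401184, 0.18788892030715942), 0.02962457202374935) [203.31540698 100.99854651 203.63054968]
[ 273  183   93   92 6620] [318.86616314 228.49622356] [0.45041126 0.15095146 0.0601269 ] ((0.4506149888038635, 0.14955487847328186), 0.029716217890381813) [246.7060423  246.56102719 247.69561934]
[183 343  34  25 478] [200.23012552 358.4707113 ] [0.36799769 0.05730501 0.05777541] ((0.36797428131103516, 0.05451398715376854), 0.012238971889019012) [ 71.04811715 153.04393305  78.41004184]
[ 286  413   81   35 2242] [326.40321142 427.48171276] [0.4560379  0.00186038 0.06012622] ((0.45584285259246826, 0.010531341657042503), 0.029249930754303932) [247.09143622 247.23862623 249.13247101]
```

View pics/w1.png

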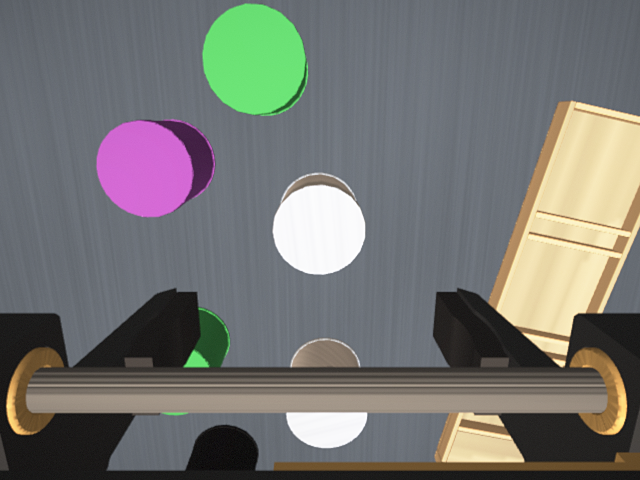

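Wrist view: the white tin is at (319,228) between the fingers, purple at (147,168), green at (255,60), and the caddy is on the right. Wrist puts the tin at (0.4505, 0.150); the other two cameras agree within 3 mm. Next I go down on it.

>>> send_rows(
  moves=[0.001, 0.002, 0.04, 0, 0, 0, 0.001, 0.002, 0.08, 0, 0, 0, 0.001, 0.002, 0.115, 0, 0, 0, 0.001, 0.002, 0.145, 0, 0, 0, 0.001, 0.002, 0.155, 0, 0, 0],
)

```text
clock: 2.22
tool_pos: [0.4475, 0.1525, 0.0419]
eef_rot: [0.706, 0.709, -0.0, -0.002]
contact_force: [-0.4, -0.4, 0.0]
opening: 0.998
```

>>> send_rows(
  moves=[0, 0, 0, 0, 0, 0, 0, 0, 0, 0, 0, 0, 0, 0, 0, 0, 0, 0, 0, 0, 0, 0, 0, 0, 0, 0, 0, 0, 0, 0],
  claw=0.6,
  grip_force=25,
)

```text
clock: 2.63
tool_pos: [0.4486, 0.153, 0.0435]
eef_rot: [0.706, 0.709, 0.001, -0.001]
contact_force: [0.0, 0.3, 6.1]
opening: 0.657
```

>>> send_rows(
  moves=[0, 0, 0, 0, 0, 0, 0, 0, 0, 0, 0, 0, 0, 0, 0, 0, 0, 0, 0, 0, 0, 0, 0, 0, 0, 0, 0, 0, 0, 0],
)

```text
clock: 3.05
tool_pos: [0.4485, 0.1529, 0.0435]
eef_rot: [0.706, 0.709, 0.001, -0.001]
contact_force: [-0.9, 0.7, 1.0]
opening: 0.659
```

>>> send_rows(
  moves=[0, 0, -0.02, 0, 0, 0, 0, 0, -0.05, 0, 0, 0, 0, 0, -0.08, 0, 0, 0, 0, 0, -0.1, 0, 0, 0, 0, 0, -0.1, 0, 0, 0],
)

```text
clock: 3.47
tool_pos: [0.4501, 0.1529, 0.1466]
eef_rot: [0.706, 0.708, 0.004, -0.0]
contact_force: [0.9, 0.2, -1.7]
opening: 0.663
```

>>> send_rows(
  moves=[0, 0, 0, 0, 0, 0, 0, 0, 0, 0, 0, 0, 0, 0, 0, 0, 0, 0, 0, 0, 0, 0, 0, 0, 0, 0, 0, 0, 0, 0],
)

```text
clock: 3.88
tool_pos: [0.4496, 0.1527, 0.1457]
eef_rot: [0.706, 0.708, 0.003, -0.0]
contact_force: [-0.2, -0.0, -1.2]
opening: 0.657
```

```bash
cat > heft.py <<'E'
from h import *
from plant import r,imaging
import pickle,sys
F=[]
for i in range(6):
    p=imaging.snapshot("wrist"); s=r.get_state(); F.append([*s["contact_force"],*s["moment"]])
F=np.array(F); print("F mean",F.mean(0).round(3),"std",F.std(0).round(2))
pickle.dump(p,open("w.pkl","wb")); cv2.imwrite(f"pics/{sys.argv[1]}.png",p["image"][:,:,::-1])
X=cloud(p); zt=s["tool_pos"][2]+.0165
m=(X[...,2]>zt-.008)&(X[...,2]<zt+.008)&(p["image"].min(2)>215)&(np.hypot(X[...,0]-s["tool_pos"][0],X[...,1]-s["tool_pos"][1])<.05)
q=X[m]; print("held lid",len(q),q.mean(0) if len(q) else None, cv2.minEnclosingCircle(q[:,:2].astype(np.float32)) if len(q) else None)
go(s,s["tool_pos"])
E
python3 heft.py h1
```

```text
F mean [ 0.127 -0.243 -1.399 -0.085  0.074  0.007] std [0.47 0.33 0.45 0.03 0.02 0.06]
held lid 18278 [0.45030117 0.15252546 0.16307308] ((0.4503147006034851, 0.14895397424697876), 0.02961597591638565)
pos [0.4501 0.1529 0.1465] delta mm [0. 0. 0.] rot [ 0.3  -0.32  0.21] F [-0.83 -0.27 -1.43] open 0.66 t 4.1833
```

View pics/h1.png

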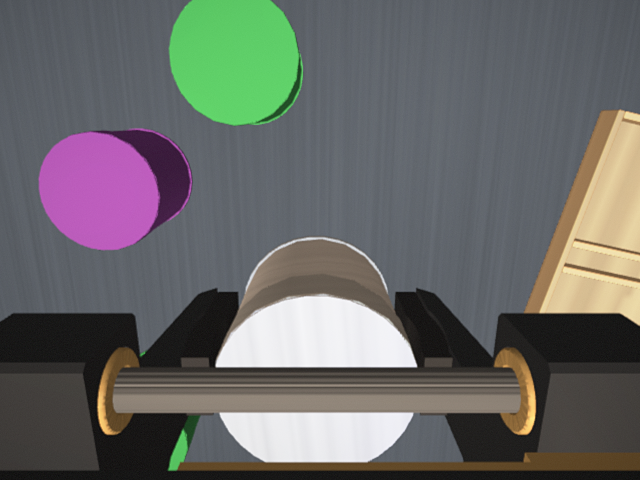

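The heft reads about -1.4 N in z, so this is the empty tin, with its centre about 3 mm in -y from the TCP. Next I move it above the far bay.

>>> send_rows(
  moves=[0.005, 0.04, 0, 0, 0, 0, 0.01, 0.08, 0, 0, 0, 0, 0.016, 0.12, 0, 0, 0, 0, 0.021, 0.16, 0, 0, 0, 0, 0.026, 0.19, 0, 0, 0, 0],
)

```text
clock: 4.6
tool_pos: [0.6432, 0.1794, 0.148]
eef_rot: [0.706, 0.708, 0.005, 0.001]
contact_force: [0.9, 0.2, -0.7]
opening: 0.655
```

```bash
cat > cad.py <<'E'
from h import *
from plant import r,imaging
import pickle,sys
p=imaging.snapshot("wrist"); s=r.get_state()
pickle.dump(p,open(sys.argv[1]+".pkl","wb")); cv2.imwrite(f"pics/{sys.argv[1]}.png",p["image"][:,:,::-1])
go(s,s["tool_pos"])
for q in ("bay_plate","bay_middle","bay_far"):
    print(q,[(round(o["score"],2),atz(p,o["point"][0]*640,o["point"][1]*480,.005).round(4)) for o in imaging.pinpoint(q,p)])
E
python3 cad.py c1
```

```text
pos [0.6491 0.1805 0.1483] delta mm [0. 0. 0.] rot [ 0.95 -0.45  0.13] F [ 8.1   1.87 -0.2 ] open 0.652 t 4.65
bay_plate []
bay_middle []
bay_far [(0.92, array([0.6523, 0.1835, 0.005 ]))]
```

View pics/c1.png

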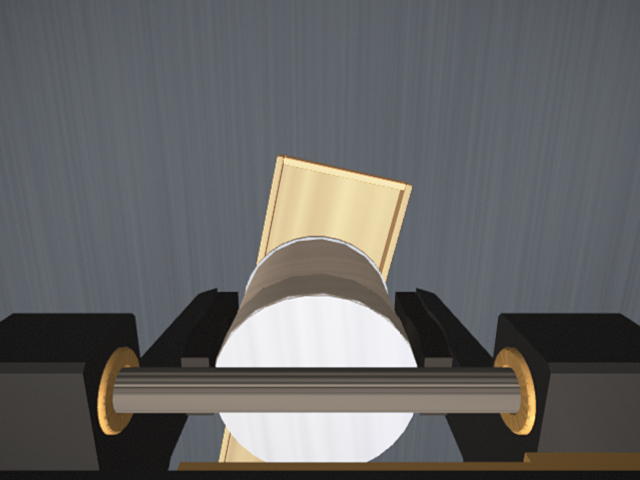

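Run:
```python
from h import *
import pickle
p=pickle.load(open("c1.pkl","rb"))
A=atz(p,280,156,.017);B=atz(p,411,186,.017);print(A,B,np.linalg.norm(A-B))
x=(B-A)/np.linalg.norm(B-A); y=np.array([-x[1],x[0],0]); M=(A+B)/2; print(np.degrees(np.arctan2(x[1],x[0])))
f=M-y*.041; print("far",f,"mid",f-y*.095,"plate",f-y*.19)
print(dep(p,330,200), dep(p,280,158))
```

```text
[0.62350333 0.22906248 0.017     ] [0.70100322 0.21180302 0.017     ] 0.07939850141186833
-12.555055535722776
far [0.65334079 0.18041316 0.017     ] mid [0.63268992 0.08768484 0.017     ] plate [ 0.61203904 -0.00504348  0.017     ]
[0.65342664 0.20115456 0.00568883] [0.62354892 0.22799178 0.0178939 ]
```

Run:
```python
from h import *
from plant import r
go(r.get_state(),[.653,.1825,.0485],0)
```

```text
pos [0.6395 0.1794 0.1469] delta mm [ 2.5 13.2 98.4] rot [ 0.22 -0.3   0.2 ] F [-0.08 -0.27 -0.53] open 0.658 t 4.8
```

>>> send_rows(
  moves=[0.002, 0.013, 0.02, 0, 0, 0.2, 0.0025, 0.013, 0.05, 0, 0, 0.2, 0.0025, 0.013, 0.07, 0, 0, 0.2, 0.0025, 0.013, 0.085, 0, 0, 0.2, 0.0025, 0.013, 0.085, 0, 0, 0.2],
)

```text
clock: 5.22
tool_pos: [0.6489, 0.1817, 0.0584]
eef_rot: [0.707, 0.707, -0.0, -0.003]
contact_force: [-0.2, -0.3, -1.1]
opening: 0.657
```

>>> send_rows(
  moves=[0, 0, 0, 0, 0, 0, 0, 0, 0, 0, 0, 0, 0, 0, 0, 0, 0, 0, 0, 0, 0, 0, 0, 0, 0, 0, 0, 0, 0, 0],
)

```text
clock: 5.63
tool_pos: [0.6496, 0.1819, 0.0596]
eef_rot: [0.707, 0.707, 0.0, -0.002]
contact_force: [0.5, 0.5, -0.1]
opening: 0.657
```

```bash
python3 - <<'E'
from h import *
from plant import r
go(r.get_state(),[.653,.1825,.0485],0)
E
python3 cad.py c2
```

```text
pos [0.6496 0.1819 0.0596] delta mm [ 0.5  3.5 11.1] rot [-0.14 -0.21  0.04] F [ 0.45  0.5  -0.09] open 0.657 t 5.6333
pos [0.6494 0.1819 0.0594] delta mm [0. 0. 0.] rot [-0.16 -0.21  0.03] F [-0.28  0.17 -0.89] open 0.654 t 5.6833
bay_plate []
bay_middle []
bay_far []
```

View pics/c2.png

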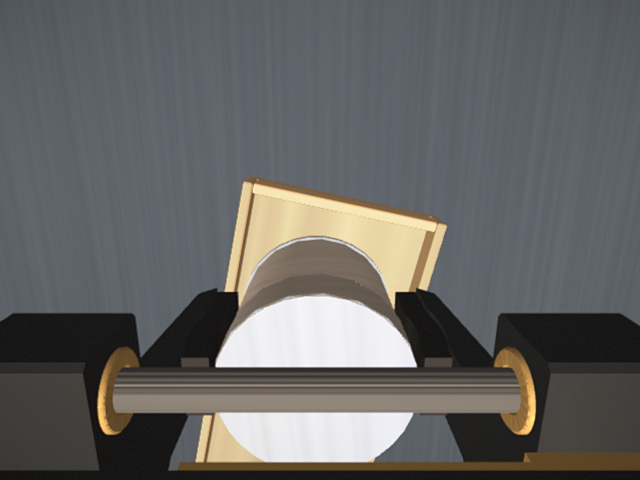

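Run:
```python
from h import *
import pickle
p=pickle.load(open("c2.pkl","rb"))
A=atz(p,247,180,.017);B=atz(p,445,224,.017);print(A,B,np.linalg.norm(A-B))
x=(B-A)/np.linalg.norm(B-A); y=np.array([-x[1],x[0],0]); M=(A+B)/2; print(np.degrees(np.arctan2(x[1],x[0])))
f=M-y*.041; print("far",f,"mid",f-y*.095,"plate",f-y*.19)
```

```text
[0.62327117 0.22960709 0.017     ] [0.70075316 0.21242721 0.017     ] 0.07936375603411741
-12.501791105657949
far [0.65313689 0.18098929 0.017     ] mid [0.63257223 0.08824182 0.017     ] plate [ 0.61200756 -0.00450566  0.017     ]
```

>>> send_rows(
  moves=[0.002, 0.0035, 0.001, 0, 0, 0, 0.002, 0.0035, 0.004, 0, 0, 0, 0.002, 0.0035, 0.007, 0, 0, 0, 0.002, 0.0035, 0.01, 0, 0, 0, 0.002, 0.0035, 0.012, 0, 0, 0],
)

```text
clock: 6.25
tool_pos: [0.6524, 0.1839, 0.0483]
eef_rot: [0.707, 0.707, -0.0, -0.003]
contact_force: [-8.9, -1.4, 27.3]
opening: 0.659
```

>>> send_rows(
  moves=[0, 0, 0, 0, 0, 0, 0, 0, 0, 0, 0, 0, 0, 0, 0, 0, 0, 0, 0, 0, 0, 0, 0, 0, 0, 0, 0, 0, 0, 0],
)

```text
clock: 6.67
tool_pos: [0.6526, 0.1839, 0.0486]
eef_rot: [0.707, 0.707, -0.0, -0.003]
contact_force: [-2.0, -0.5, 5.6]
opening: 0.658
```

The tin is touching the bay floor (z 0.0486, light force). Next I release it and rise.

>>> send_rows(
  moves=[0, 0, 0, 0, 0, 0, 0, 0, 0, 0, 0, 0, 0, 0, 0, 0, 0, 0, 0, 0, 0, 0, 0, 0, 0, 0, 0, 0, 0, 0],
  claw=-1,
)

```text
clock: 7.08
tool_pos: [0.6524, 0.1838, 0.0482]
eef_rot: [0.707, 0.707, -0.0, -0.003]
contact_force: [0.1, -0.9, 0.3]
opening: 0.996
```

>>> send_rows(
  moves=[0, 0, -0.01, 0, 0, 0, 0, 0, -0.04, 0, 0, 0, 0, 0, -0.08, 0, 0, 0, 0, 0, -0.12, 0, 0, 0, 0, 0, -0.15, 0, 0, 0],
)

```text
clock: 7.5
tool_pos: [0.654, 0.1835, 0.2023]
eef_rot: [0.707, 0.707, 0.001, -0.002]
contact_force: [1.4, 0.3, 0.0]
opening: 1.004
```

```bash
python3 - <<'E'
from h import *
from plant import r
go(r.get_state(),[.4555,.012,.2],0)
E
python3 cad.py c3
```

```text
pos [0.654  0.1835 0.2023] delta mm [-171.4 -198.6    1.8] rot [-0.06 -0.24  0.01] F [1.42 0.33 0.05] open 1.004 t 7.5
pos [0.6573 0.1843 0.2083] delta mm [0. 0. 0.] rot [ 0.51 -0.42 -0.01] F [1.41 0.56 3.16] open 1.0 t 7.55
bay_plate [(0.78, array([ 0.6107, -0.0049,  0.005 ]))]
bay_middle []
bay_far []
```

View pics/c3.png

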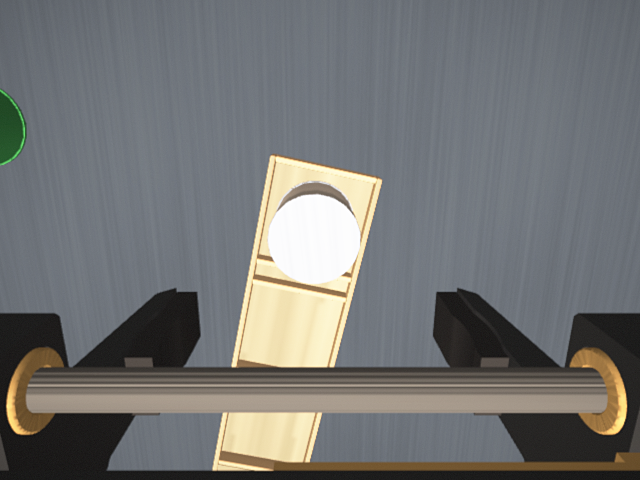

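>>> send_rows(
  moves=[-0.026, -0.03, 0, 0, 0, 0, -0.052, -0.06, 0, 0, 0, 0, -0.078, -0.09, 0, 0, 0, 0, -0.104, -0.12, 0, 0, 0, 0, -0.13, -0.15, 0, 0, 0, 0],
)

```text
clock: 8.12
tool_pos: [0.5005, 0.0522, 0.1983]
eef_rot: [0.707, 0.707, -0.001, -0.003]
contact_force: [-0.2, -0.1, -0.3]
opening: 1.003
```

Run:
```python
from h import *
from plant import r
go(r.get_state(),[.4555,.013,.2],0)
```

```text
pos [0.5005 0.0522 0.1983] delta mm [-39.2 -45.1  -1.6] rot [-0.34 -0.18  0.05] F [-0.23 -0.09 -0.31] open 1.003 t 8.1167
```

>>> send_rows(
  moves=[-0.025, -0.028, 0, 0, 0, 0, -0.039, -0.045, 0, 0, 0, 0, -0.039, -0.045, 0, 0, 0, 0, -0.039, -0.045, 0, 0, 0, 0, -0.039, -0.045, 0, 0, 0, 0],
)

```text
clock: 8.53
tool_pos: [0.4561, 0.0138, 0.1979]
eef_rot: [0.707, 0.708, -0.001, -0.003]
contact_force: [-0.4, -0.0, -0.5]
opening: 0.999
```

```bash
cat > tin.py <<'E'
from h import *
from plant import r,imaging
import pickle,sys
F=[]
for i in range(3):
    p=imaging.snapshot("wrist"); s=r.get_state(); F.append(s["contact_force"])
print("tare",np.mean(F,0).round(2))
pickle.dump(p,open(sys.argv[1]+".pkl","wb")); cv2.imwrite(f"pics/{sys.argv[1]}.png",p["image"][:,:,::-1])
X=cloud(p); m=(X[...,2]>.05)&(X[...,2]<.07)&(p["image"].min(2)>200)
k,l,st,ce=cv2.connectedComponentsWithStats(m.astype(np.uint8))
for i in range(1,k):
    if st[i,4]>500:
        q=X[l==i]; print(st[i],ce[i].round(),q.mean(0).round(4),cv2.minEnclosingCircle(q[:,:2].astype(np.float32)))
go(s,[float(v) for v in sys.argv[2:5]])
E
python3 tin.py t2 .4555 .013 .044
```

```text
tare [-0.5   0.22 -0.07]
[ 269  191   93   89 6461] [315. 235.] [0.4557 0.014  0.0602] ((0.45559388399124146, 0.013268446549773216), 0.029388802126049995)
[ 303  440   74   22 1209] [339. 452.] [ 0.4741 -0.1509  0.0601] ((0.4743359088897705, -0.15826785564422607), 0.027051975950598717)
pos [0.4565 0.0142 0.1981] delta mm [-1.800e+00 -1.000e-01  1.541e+02] rot [-0.31 -0.21  0.15] F [-1.13 -0.27  0.19] open 0.997 t 8.6833
```

View pics/t2.png

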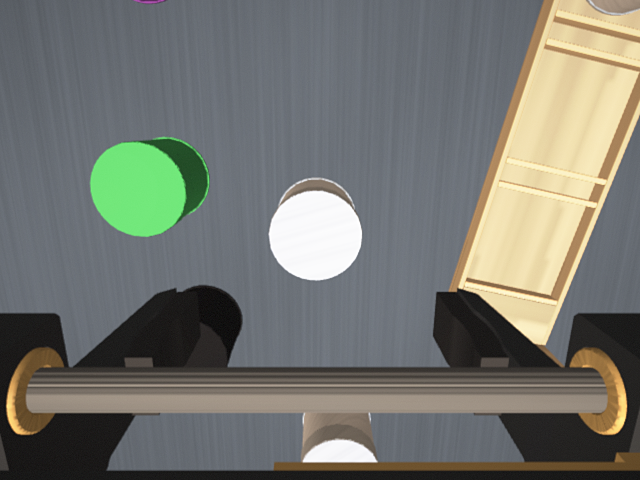

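>>> send_rows(
  moves=[-0.002, 0, 0.04, 0, 0, 0, -0.002, 0, 0.08, 0, 0, 0, -0.002, 0, 0.12, 0, 0, 0, -0.002, 0, 0.146, 0, 0, 0, -0.002, 0, 0.154, 0, 0, 0],
)

```text
clock: 9.1
tool_pos: [0.4547, 0.0135, 0.0416]
eef_rot: [0.706, 0.709, -0.005, -0.007]
contact_force: [0.1, 1.1, 0.0]
opening: 0.998
```

>>> send_rows(
  moves=[0, 0, 0, 0, 0, 0, 0, 0, 0, 0, 0, 0, 0, 0, 0, 0, 0, 0, 0, 0, 0, 0, 0, 0, 0, 0, 0, 0, 0, 0],
)

```text
clock: 9.52
tool_pos: [0.4557, 0.0136, 0.043]
eef_rot: [0.706, 0.709, -0.004, -0.007]
contact_force: [-0.5, 0.5, -0.3]
opening: 1.0
```

>>> send_rows(
  moves=[0, 0, 0, 0, 0, 0, 0, 0, 0, 0, 0, 0, 0, 0, 0, 0, 0, 0, 0, 0, 0, 0, 0, 0, 0, 0, 0, 0, 0, 0],
  claw=0.6,
  grip_force=25,
)

```text
clock: 9.93
tool_pos: [0.4556, 0.0136, 0.0431]
eef_rot: [0.706, 0.709, -0.004, -0.007]
contact_force: [0.1, -0.1, 4.0]
opening: 0.66
```

>>> send_rows(
  moves=[0, 0, 0, 0, 0, 0, 0, 0, 0, 0, 0, 0, 0, 0, 0, 0, 0, 0, 0, 0, 0, 0, 0, 0, 0, 0, 0, 0, 0, 0],
)

```text
clock: 10.35
tool_pos: [0.4556, 0.0136, 0.0431]
eef_rot: [0.706, 0.709, -0.004, -0.007]
contact_force: [0.7, 0.3, 2.4]
opening: 0.662
```

>>> send_rows(
  moves=[0, 0, -0.02, 0, 0, 0, 0, 0, -0.05, 0, 0, 0, 0, 0, -0.08, 0, 0, 0, 0, 0, -0.1, 0, 0, 0, 0, 0, -0.1, 0, 0, 0],
)

```text
clock: 10.77
tool_pos: [0.4586, 0.0132, 0.1459]
eef_rot: [0.706, 0.708, -0.002, -0.005]
contact_force: [0.4, -0.4, -2.5]
opening: 0.664
```

>>> send_rows(
  moves=[0, 0, 0, 0, 0, 0, 0, 0, 0, 0, 0, 0, 0, 0, 0, 0, 0, 0, 0, 0, 0, 0, 0, 0, 0, 0, 0, 0, 0, 0],
)

```text
clock: 11.18
tool_pos: [0.458, 0.0132, 0.1449]
eef_rot: [0.706, 0.708, -0.003, -0.005]
contact_force: [-1.0, -0.1, -3.0]
opening: 0.659
```

```bash
python3 heft.py h2
```

```text
F mean [-0.029 -0.062 -2.898 -0.077  0.037  0.022] std [0.33 0.24 0.47 0.03 0.02 0.01]
held lid 19688 [0.45864979 0.01635061 0.16272534] ((0.45852163434028625, 0.01284041441977024), 0.02958677150309086)
pos [0.4585 0.0132 0.1457] delta mm [0. 0. 0.] rot [-0.57 -0.22  0.21] F [-0.34 -0.03 -3.56] open 0.659 t 11.4833
```

The heft reads -2.9 N, so this is the single-weight tin and goes in the middle bay at (0.6325, 0.088).

>>> send_rows(
  moves=[0.015, 0.035, 0, 0, 0, 0, 0.03, 0.07, 0, 0, 0, 0, 0.045, 0.105, 0, 0, 0, 0, 0.06, 0.14, 0, 0, 0, 0, 0.075, 0.174, 0, 0, 0, 0],
)

```text
clock: 11.9
tool_pos: [0.6336, 0.0896, 0.1444]
eef_rot: [0.706, 0.708, -0.002, -0.005]
contact_force: [0.8, 0.3, -3.8]
opening: 0.661
```

>>> send_rows(
  moves=[0, 0, 0, 0, 0, 0, 0, 0, 0, 0, 0, 0, 0, 0, 0, 0, 0, 0, 0, 0, 0, 0, 0, 0, 0, 0, 0, 0, 0, 0],
)

```text
clock: 12.32
tool_pos: [0.6322, 0.0885, 0.1442]
eef_rot: [0.706, 0.708, -0.003, -0.005]
contact_force: [0.0, -0.2, -3.2]
opening: 0.659
```

```bash
python3 - <<'E'
from h import *
from plant import r
go(r.get_state(),[.6325,.088,.056],0)
E
python3 cad.py c4
```

```text
pos [0.6322 0.0885 0.1442] delta mm [-0.8  1.4 88.2] rot [-0.7  -0.17  0.16] F [ 0.04 -0.19 -3.16] open 0.659 t 12.3167
pos [0.6325 0.0886 0.1443] delta mm [0. 0. 0.] rot [-0.66 -0.18  0.16] F [ 0.82  0.29 -2.57] open 0.662 t 12.3667
bay_plate []
bay_middle [(0.66, array([0.6332, 0.0868, 0.005 ]))]
bay_far []
```

View pics/c4.png

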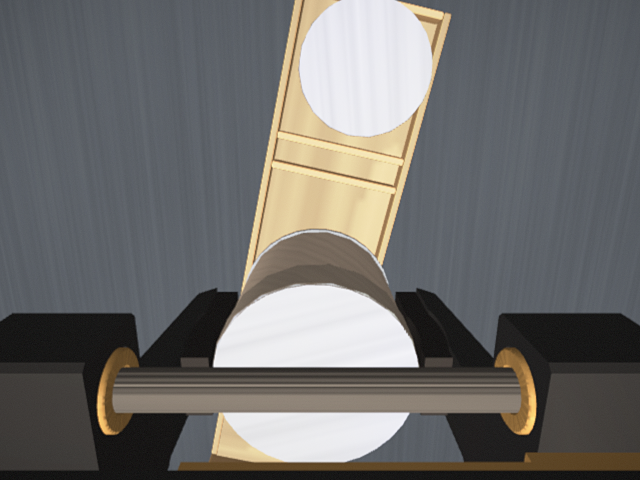

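Aligned over the middle bay, with the empty tin standing in the far bay at (365,65). Going down.

>>> send_rows(
  moves=[-0.001, 0.001, 0.02, 0, 0, 0, -0.001, 0.001, 0.05, 0, 0, 0, -0.001, 0.001, 0.075, 0, 0, 0, -0.001, 0.001, 0.087, 0, 0, 0, -0.001, 0.001, 0.087, 0, 0, 0],
)

```text
clock: 12.93
tool_pos: [0.6309, 0.0882, 0.0548]
eef_rot: [0.706, 0.708, -0.005, -0.007]
contact_force: [0.6, 0.2, -2.7]
opening: 0.653
```

>>> send_rows(
  moves=[0, 0, 0, 0, 0, 0, 0, 0, 0, 0, 0, 0, 0, 0, 0, 0, 0, 0, 0, 0, 0, 0, 0, 0, 0, 0, 0, 0, 0, 0],
)

```text
clock: 13.35
tool_pos: [0.6317, 0.0883, 0.0559]
eef_rot: [0.706, 0.708, -0.004, -0.006]
contact_force: [0.2, -0.9, -2.6]
opening: 0.658
```

```bash
python3 - <<'E'
from h import *
from plant import r
go(r.get_state(),[.6325,.088,.0478],0)
E
python3 cad.py c5
```

```text
pos [0.6317 0.0883 0.0559] delta mm [-0.3  0.9  8. ] rot [-0.82 -0.18  0.19] F [ 0.19 -0.88 -2.64] open 0.658 t 13.35
pos [0.6315 0.0883 0.0557] delta mm [0. 0. 0.] rot [-0.84 -0.17  0.19] F [-1.34 -0.4  -2.66] open 0.659 t 13.4
bay_plate [(0.71, array([ 0.6123, -0.0056,  0.005 ]))]
bay_middle []
bay_far []
```

View pics/c5.png

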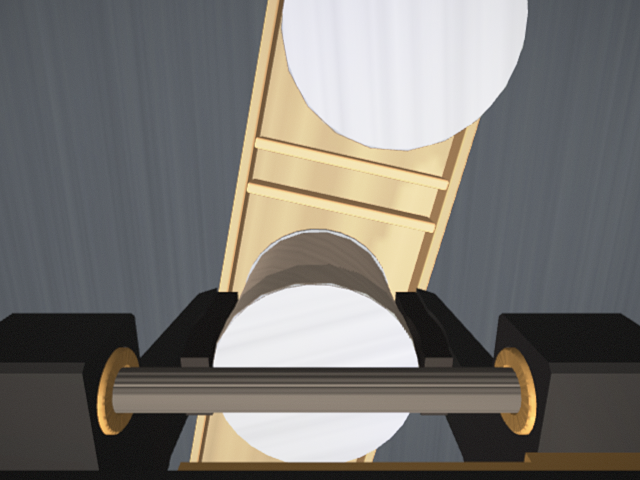

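>>> send_rows(
  moves=[0, 0.001, 0.002, 0, 0, 0, 0, 0.001, 0.004, 0, 0, 0, 0, 0.001, 0.006, 0, 0, 0, 0, 0.001, 0.007, 0, 0, 0, 0, 0.001, 0.008, 0, 0, 0],
)

```text
clock: 13.97
tool_pos: [0.632, 0.0882, 0.0485]
eef_rot: [0.706, 0.708, -0.005, -0.007]
contact_force: [-5.6, -0.5, 18.6]
opening: 0.662
```

>>> send_rows(
  moves=[0, 0, 0, 0, 0, 0, 0, 0, 0, 0, 0, 0, 0, 0, 0, 0, 0, 0, 0, 0, 0, 0, 0, 0, 0, 0, 0, 0, 0, 0],
)

```text
clock: 14.38
tool_pos: [0.6323, 0.0881, 0.0487]
eef_rot: [0.706, 0.708, -0.004, -0.006]
contact_force: [-0.5, 0.0, 2.6]
opening: 0.655
```

>>> send_rows(
  moves=[0, 0, 0, 0, 0, 0, 0, 0, 0, 0, 0, 0, 0, 0, 0, 0, 0, 0, 0, 0, 0, 0, 0, 0, 0, 0, 0, 0, 0, 0],
  claw=-1,
)

```text
clock: 14.8
tool_pos: [0.6322, 0.0882, 0.0485]
eef_rot: [0.706, 0.708, -0.005, -0.006]
contact_force: [-0.2, 0.0, -0.0]
opening: 0.997
```

>>> send_rows(
  moves=[0, 0, -0.01, 0, 0, 0, 0, 0, -0.04, 0, 0, 0, 0, 0, -0.08, 0, 0, 0, 0, 0, -0.12, 0, 0, 0, 0, 0, -0.15, 0, 0, 0],
)

```text
clock: 15.22
tool_pos: [0.6355, 0.0877, 0.2025]
eef_rot: [0.706, 0.708, -0.003, -0.005]
contact_force: [1.4, -0.1, -0.5]
opening: 1.001
```

```bash
python3 tin.py c6 .4735 -.1680 .2
```

```text
tare [ 0.69 -0.35  1.05]
[ 292   24  101  108 8477] [342.  78.] [0.6528 0.181  0.0653] ((0.6528224945068359, 0.1806466281414032), 0.029532304033637047)
[ 261  190   92   89 6355] [307. 234.] [0.6323 0.0882 0.0652] ((0.6322425603866577, 0.08732500672340393), 0.029468290507793427)
pos [0.6365 0.088  0.2022] delta mm [-255.5 -163.7    2.7] rot [-0.49 -0.23  0.18] F [-0.14 -0.19 -0.96] open 0.998 t 15.3667
```

View pics/c6.png

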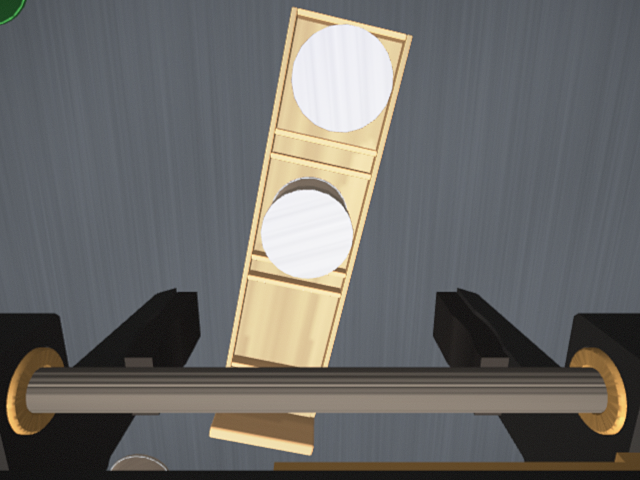

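Both lids are at z 0.065, so both tins stand on the bay floors. Next is the third tin.

>>> send_rows(
  moves=[-0.034, -0.022, 0, 0, 0, 0, -0.068, -0.044, 0, 0, 0, 0, -0.102, -0.066, 0, 0, 0, 0, -0.136, -0.088, 0, -0.5, -0.2, 0.2, -0.17, -0.11, 0.002, -0.5, -0.2, 0.2],
)

```text
clock: 15.78
tool_pos: [0.5247, -0.0835, 0.1998]
eef_rot: [0.707, 0.707, -0.001, -0.001]
contact_force: [0.2, -0.1, 0.5]
opening: 1.0
```

Run:
```python
from h import *
from plant import r
go(r.get_state(),[.4735,-.168,.2],0)
```

```text
pos [ 0.5247 -0.0835  0.1998] delta mm [-84.5 -51.2  -0.1] rot [-0.11 -0.02  0.  ] F [ 0.17 -0.1   0.52] open 1.0 t 15.7833
```

>>> send_rows(
  moves=[-0.034, -0.02, 0, 0, 0, 0, -0.068, -0.041, 0, 0, 0, 0, -0.085, -0.051, 0, 0, 0, 0, -0.085, -0.051, 0, 0, 0, 0, -0.085, -0.051, 0, 0, 0, 0],
)

```text
clock: 16.2
tool_pos: [0.4724, -0.1693, 0.1992]
eef_rot: [0.708, 0.706, -0.001, -0.002]
contact_force: [-0.0, 0.7, 0.9]
opening: 1.0
```

```bash
python3 tin.py t3 .4735 -.1675 .044
```

```text
tare [ 0.16 -0.12 -0.  ]
[ 270  191   92   89 6404] [315. 235.] [ 0.474  -0.168   0.0602] ((0.4738905429840088, -0.16875453293323517), 0.029429301619529724)
pos [ 0.4744 -0.1667  0.1995] delta mm [ -1.1  -0.6 155.5] rot [-0.11 -0.09  0.17] F [ 0.48 -0.16 -0.41] open 1.0 t 16.35
```

View pics/t3.png

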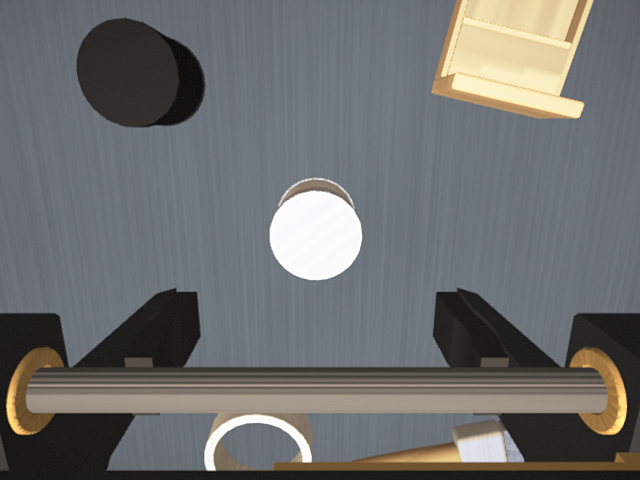

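Third tin (315,235) is at (0.474, -0.1685). The tape (258,443) and brush are clear of the path.

>>> send_rows(
  moves=[-0.002, 0, 0.04, 0, 0, 0, -0.002, 0, 0.08, 0, 0, 0, -0.002, 0, 0.12, 0, 0, 0, -0.002, 0, 0.147, 0, 0, 0, -0.002, 0, 0.155, 0, 0, 0],
)

```text
clock: 16.77
tool_pos: [0.4731, -0.1659, 0.0406]
eef_rot: [0.705, 0.709, -0.001, -0.004]
contact_force: [-0.3, 0.6, 0.0]
opening: 1.0
```

>>> send_rows(
  moves=[0, 0, 0, 0, 0, 0, 0, 0, 0, 0, 0, 0, 0, 0, 0, 0, 0, 0, 0, 0, 0, 0, 0, 0, 0, 0, 0, 0, 0, 0],
)

```text
clock: 17.18
tool_pos: [0.474, -0.1661, 0.0421]
eef_rot: [0.705, 0.709, -0.0, -0.003]
contact_force: [-0.1, -0.3, 0.5]
opening: 0.999
```

>>> send_rows(
  moves=[0, 0, 0, 0, 0, 0, 0, 0, 0, 0, 0, 0, 0, 0, 0, 0, 0, 0, 0, 0, 0, 0, 0, 0, 0, 0, 0, 0, 0, 0],
  claw=0.6,
  grip_force=30,
)

```text
clock: 17.6
tool_pos: [0.4735, -0.1661, 0.0422]
eef_rot: [0.705, 0.709, -0.001, -0.003]
contact_force: [-3.6, -0.4, 3.5]
opening: 0.648
```

>>> send_rows(
  moves=[0, 0, 0, 0, 0, 0, 0, 0, 0, 0, 0, 0, 0, 0, 0, 0, 0, 0, 0, 0, 0, 0, 0, 0, 0, 0, 0, 0, 0, 0],
)

```text
clock: 18.02
tool_pos: [0.4735, -0.1662, 0.0422]
eef_rot: [0.705, 0.709, -0.001, -0.003]
contact_force: [0.1, -0.0, 1.9]
opening: 0.642
```

>>> send_rows(
  moves=[0, 0, -0.02, 0, 0, 0, 0, 0, -0.05, 0, 0, 0, 0, 0, -0.08, 0, 0, 0, 0, 0, -0.1, 0, 0, 0, 0, 0, -0.1, 0, 0, 0],
)

```text
clock: 18.43
tool_pos: [0.4756, -0.1672, 0.1451]
eef_rot: [0.705, 0.709, 0.001, -0.001]
contact_force: [0.9, -0.8, -3.7]
opening: 0.641
```

>>> send_rows(
  moves=[0, 0, 0, 0, 0, 0, 0, 0, 0, 0, 0, 0, 0, 0, 0, 0, 0, 0, 0, 0, 0, 0, 0, 0, 0, 0, 0, 0, 0, 0],
)

```text
clock: 18.85
tool_pos: [0.475, -0.1669, 0.1439]
eef_rot: [0.705, 0.709, 0.0, -0.002]
contact_force: [0.5, 0.2, -4.2]
opening: 0.643
```

```bash
python3 heft.py h3
```

```text
F mean [ 0.116 -0.28  -4.09  -0.05   0.08  -0.013] std [0.49 0.4  0.39 0.02 0.03 0.02]
held lid 18762 [ 0.47584317 -0.16634885  0.16280554] ((0.47582224011421204, -0.16973690688610077), 0.02957576885819435)
pos [ 0.4756 -0.1671  0.1449] delta mm [0. 0. 0.] rot [-0.03 -0.12  0.33] F [-0.82 -0.56 -4.8 ] open 0.641 t 19.15
```

View pics/h3.png

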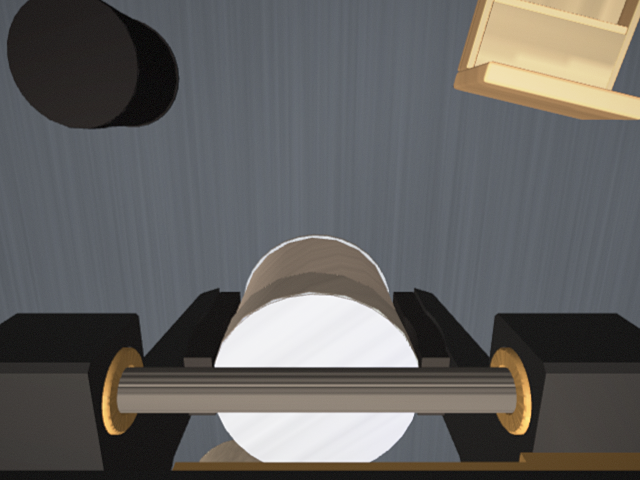

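The heft reads -4.1 N, so this is the two-weight tin. The three hefts (1.4, 2.9, 4.1 N) are distinct. Next I move it over the plate bay.

>>> send_rows(
  moves=[0.03, 0.025, 0, 0, 0, 0, 0.06, 0.05, 0, 0, 0, 0, 0.09, 0.075, 0, 0, 0, 0, 0.12, 0.1, 0, 0, 0, 0, 0.15, 0.125, 0, 0, 0, 0],
)

```text
clock: 19.57
tool_pos: [0.6005, -0.0146, 0.1451]
eef_rot: [0.705, 0.709, 0.001, -0.001]
contact_force: [1.4, -0.4, -4.2]
opening: 0.64
```

Run:
```python
from h import *
from plant import r
go(r.get_state(),[.612,-.002,.145],0)
```

```text
pos [ 0.6005 -0.0146  0.1451] delta mm [12.6 11.6  0.2] rot [-0.04 -0.13  0.33] F [ 1.45 -0.42 -4.17] open 0.64 t 19.5667
```

>>> send_rows(
  moves=[0.013, 0.012, 0, 0, 0, 0, 0.013, 0.012, 0, 0, 0, 0, 0.013, 0.012, 0, 0, 0, 0, 0.013, 0.012, 0, 0, 0, 0, 0.013, 0.012, 0, 0, 0, 0],
)

```text
clock: 19.98
tool_pos: [0.6112, -0.0037, 0.1449]
eef_rot: [0.706, 0.708, -0.001, -0.001]
contact_force: [-0.0, -0.5, -4.9]
opening: 0.644
```

```bash
python3 heft.py h4
python3 - <<'E'
from h import *
from plant import r
go(r.get_state(),[.612,-.002,.056],0)
E
```

```text
F mean [ 0.136  0.092 -4.427 -0.047  0.056 -0.012] std [0.47 0.64 0.37 0.02 0.03 0.01]
held lid 18638 [ 0.61261433 -0.00199597  0.16291026] ((0.6126172542572021, -0.005548086948692799), 0.029528921470046043)
pos [ 0.6122 -0.0021  0.1453] delta mm [0. 0. 0.] rot [-0.05 -0.12  0.28] F [ 0.54 -0.09 -4.04] open 0.641 t 20.2833
pos [ 0.6122 -0.0021  0.1453] delta mm [-0.1 -0.2 89.3] rot [-0.05 -0.12  0.28] F [ 0.54 -0.09 -4.04] open 0.641 t 20.2833
```

View pics/h4.png

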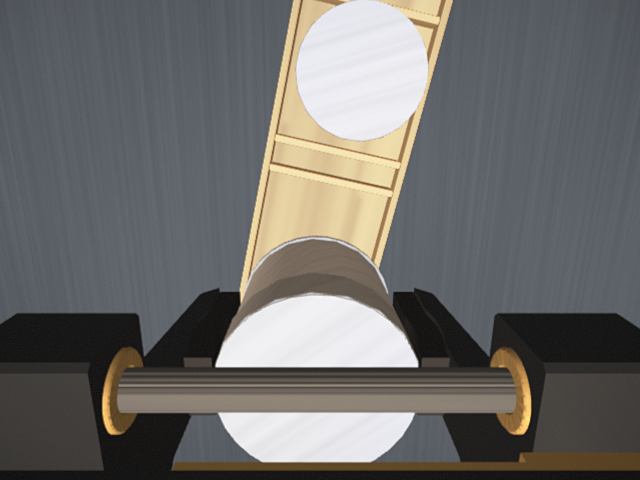

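The second heft is -4.4 N. It is aligned over the plate bay, so I go down.

>>> send_rows(
  moves=[0.001, 0, 0.02, 0, 0, 0, 0.001, 0, 0.05, 0, 0, 0, 0.001, 0, 0.075, 0, 0, 0, 0.001, 0, 0.089, 0, 0, 0, 0.001, 0, 0.089, 0, 0, 0],
)

```text
clock: 20.7
tool_pos: [0.6099, -0.001, 0.0533]
eef_rot: [0.705, 0.709, -0.002, -0.003]
contact_force: [-0.6, -0.3, -4.6]
opening: 0.638
```

>>> send_rows(
  moves=[0, 0, 0, 0, 0, 0, 0, 0, 0, 0, 0, 0, 0, 0, 0, 0, 0, 0, 0, 0, 0, 0, 0, 0, 0, 0, 0, 0, 0, 0],
)

```text
clock: 21.12
tool_pos: [0.6106, -0.001, 0.0544]
eef_rot: [0.705, 0.709, -0.001, -0.002]
contact_force: [0.2, 0.5, -5.0]
opening: 0.64
```

```bash
python3 - <<'E'
from h import *
from plant import r
go(r.get_state(),[.612,-.0015,.0475],0)
E
python3 cad.py c7
```

```text
pos [ 0.6106 -0.001   0.0544] delta mm [-0.5  1.4  6.9] rot [-0.28 -0.12  0.28] F [ 0.17  0.49 -4.99] open 0.64 t 21.1167
pos [ 0.6104 -0.001   0.0542] delta mm [0. 0. 0.] rot [-0.3  -0.12  0.28] F [ 0.35  0.6  -4.03] open 0.641 t 21.1667
bay_plate []
bay_middle []
bay_far []
```

View pics/c7.png

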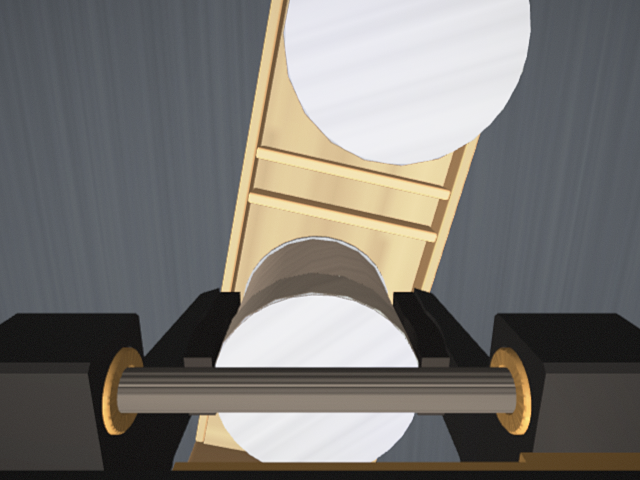

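>>> send_rows(
  moves=[0, 0.0015, 0.002, 0, 0, 0, 0, 0.0015, 0.003, 0, 0, 0, 0, 0.0015, 0.005, 0, 0, 0, 0, 0.0015, 0.006, 0, 0, 0, 0, 0.0015, 0.007, 0, 0, 0],
)

```text
clock: 21.73
tool_pos: [0.6115, -0.0011, 0.0476]
eef_rot: [0.705, 0.709, -0.002, -0.003]
contact_force: [-4.2, 0.4, 14.3]
opening: 0.635
```

>>> send_rows(
  moves=[0, 0, 0, 0, 0, 0, 0, 0, 0, 0, 0, 0, 0, 0, 0, 0, 0, 0, 0, 0, 0, 0, 0, 0, 0, 0, 0, 0, 0, 0],
)

```text
clock: 22.15
tool_pos: [0.6117, -0.0011, 0.0478]
eef_rot: [0.705, 0.709, -0.001, -0.003]
contact_force: [-1.2, 0.3, 1.1]
opening: 0.643
```

Seated. Releasing and rising.

>>> send_rows(
  moves=[0, 0, 0, 0, 0, 0, 0, 0, 0, 0, 0, 0, 0, 0, 0, 0, 0, 0, 0, 0, 0, 0, 0, 0, 0, 0, 0, 0, 0, 0],
  claw=-1,
)

```text
clock: 22.57
tool_pos: [0.6118, -0.001, 0.0478]
eef_rot: [0.705, 0.709, -0.001, -0.003]
contact_force: [-0.1, -0.5, 0.4]
opening: 0.986
```

>>> send_rows(
  moves=[0, 0, -0.01, 0, 0, 0, 0, 0, -0.04, 0, 0, 0, 0, 0, -0.08, 0, 0, 0, 0, 0, -0.12, 0, 0, 0, 0, 0, -0.15, 0, 0, 0],
)

```text
clock: 22.98
tool_pos: [0.6134, -0.0015, 0.2016]
eef_rot: [0.706, 0.709, -0.0, -0.002]
contact_force: [0.0, 0.1, 1.1]
opening: 1.003
```

>>> send_rows(
  moves=[-0.02, -0.03, -0.01, 0, 0, 0, -0.04, -0.06, -0.02, 0, 0, 0, -0.06, -0.09, -0.03, 0, 0, 0, -0.07, -0.11, -0.04, 0, 0, 0, -0.07, -0.11, -0.04, 0, 0, 0],
)

```text
clock: 23.4
tool_pos: [0.4995, -0.0758, 0.244]
eef_rot: [0.708, 0.707, -0.002, -0.001]
contact_force: [-0.6, -1.1, 0.6]
opening: 1.002
```

Run:
```python
from h import *
from plant import r,imaging
t=imaging.snapshot("top");s=imaging.snapshot("scene")
cv2.imwrite("pics/top9.png",t["image"][:,:,::-1]);cv2.imwrite("pics/scene9.png",s["image"][:,:,::-1])
for p in (t,s):
    X=cloud(p); m=(X[...,2]>.05)&(X[...,2]<.075)&(X[...,0]>.55)&(X[...,0]<.72)&(abs(X[...,1])<.25)&(p["image"].min(2)>170)
    k,l,st,ce=cv2.connectedComponentsWithStats(m.astype(np.uint8))
    for i in range(1,k):
        if st[i,4]>80: q=X[l==i];print(ce[i].round(),q.mean(0).round(4),q[:,2].std().round(4),np.median(q[:,2]).round(4))
go(r.get_state(),[.5,0,.2])
```

```text
[247. 170.] [0.65   0.1774 0.0649] 0.0027 0.065
[289. 180.] [0.6286 0.0844 0.0648] 0.0028 0.065
[331. 189.] [ 0.6081 -0.0071  0.0652] 0.0027 0.0654
[326. 286.] [ 0.6133 -0.0028  0.0648] 0.0011 0.0648
[369. 292.] [0.6342 0.089  0.0647] 0.0011 0.0647
[413. 298.] [0.6552 0.1818 0.065 ] 0.0011 0.065
pos [ 0.504  -0.0724  0.2429] delta mm [72.3 -3.8 43.1] rot [-0.01 -0.12  0.19] F [0.65 0.42 0.07] open 1.001 t 23.5
```

View pics/top9.png

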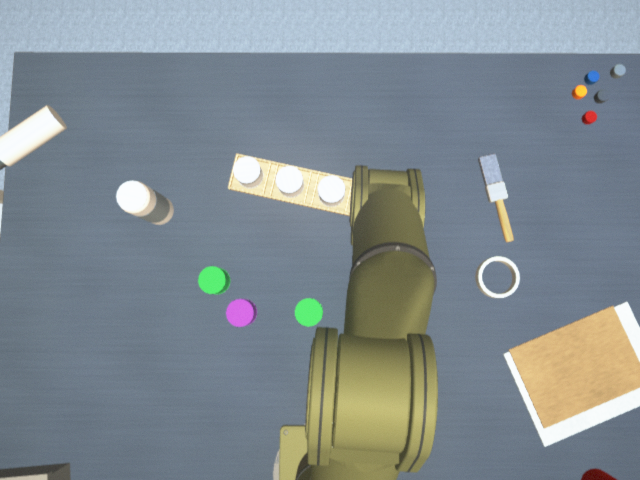

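View pics/scene9.png

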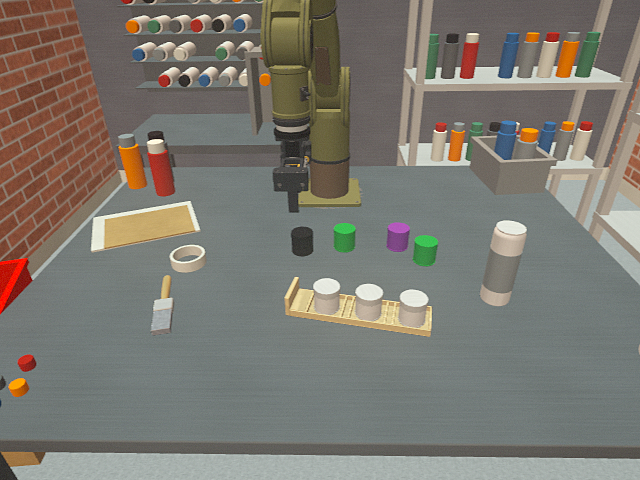

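All three tins stand upright in their bays: top (247,170), (289,180), (331,189), lids at z about 0.065. The look-alikes and bystanders haven't moved, and the arm is clear.

```bash
python3 -c "
from plant import r
print(r.get_state()['contact_force']); print(r.finish_job())"
```

```text
[0.65164666 0.41663036 0.06857068]
the job is handed in; nothing more can be done
None
```

All three white tins are standing upright in the caddy, sorted by weight, and the job is handed in at about 23.5 s on the robot clock.

| Tin | Heft (N, downward) | Contents | Bay |
|---|---|---|---|
| Left | 1.4 | empty | far |
| Middle | 2.9 | one weight | middle |
| Right | 4.1, then 4.4 on a second heft | two weights | next to the plate |

- **Placement:** I lowered each tin to floor contact before opening the gripper. The final top and scene pictures show one upright tin per bay, with lids at about z = 0.065 m (5 mm floor plus the 60 mm tin). The gripper was clear of everything.
- **Bystanders:** the spray can, tape, brush and coloured look-alikes appear where they were at the start. The arm hid the black look-alike in the last top view, but it shows in the scene view.
- **Disagreements:** the top, scene and wrist cameras differed by up to about 7 mm on positions. I used the wrist view, which matched the grips and the fit in the bays. The heaviest tin's first heft was slightly under the stated 4.3 to 5.1 N, the empty tin read a little over its nominal 1 N, and single force readings scattered by about 0.5 N. The three weights are still clearly distinct.

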